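# Lay out the staining board

### The job

Lay out the white staining board, each thing upright and centred on its marked circle: stack the two Petri dishes, one squarely on the other (either may be the lower), on the middle circle of the front row (the row nearer the robot); stand the conical flask on the circle behind the dishes, between the timer and the beaker of cotton; stand the brown dye bottle on the end circle in front of the timer and the vial on the other end circle, in front of the beaker. Keep everything upright throughout, and leave the timer and the beaker of cotton where they stand.

Things in the scene. Friction and masses are not known exactly. Their poses are not given: they have to be found in the camera images.
- board: White plastic board, 220 x 330 x 8 mm, fixed; yaw within 0.25 rad. Origin: centre of its underside; x away from the robot (behind), y left, z up. On its top (z = 8 mm) four black circles, 72 mm across, with centre dots: front row x = -55 mm, y = +110, 0, -110 mm; one behind at x = +55, y = 0. Back corners (x = +55, y = +110 and -110 mm): timer in one, cotton beaker in the other, either way round.
- timer: White bench timer, 62 x 62 x 20 mm, flat, two round keys. Origin: centre of its underside, z up. Stands loose in one of the board's back corners; not to be moved.
- cotton_beaker: Glass beaker with cotton wool in it, 72 mm across, 70 mm tall. Origin: centre of its underside, z up. Stands loose in the other back corner of the board; not to be moved.
- dish_a: Closed Petri dish with cream filling, 62 mm across, 15 mm tall, flat top; lid and dish are one piece; about 20 g. Origin: centre of its underside, z up along its axis. Stands upright on the open worktop to the right of the board at the start.
- dish_b: Closed Petri dish with pink filling, 62 mm across, 15 mm tall, flat top; lid and dish are one piece; about 20 g. Origin: centre of its underside, z up along its axis. Stands upright on the open worktop to the right of the board at the start.
- flask: Glass conical flask, 94 mm tall, base 66 mm across, straight neck about 28 mm across from 68 to 94 mm height (grip it there); about 60 g. Origin: centre of its underside, z up along its axis. Stands upright on the open worktop to the right of the board at the start. (Not the like glassware by the wall at the back.)
- dye_bottle: Brown round bottle with black cap, 44 mm across, 78 mm tall; grip the body, which is straight from about 5 to 55 mm height; about 110 g. Origin: centre of its underside, z up along its axis. Stands upright on the open worktop to the right of the board at the start. (Not the like bottle by the wall at the back.)
- vial: Slender glass vial with black screw cap, 27 mm across, 74 mm tall, cap from 54 mm up; about 45 g. Origin: centre of its underside, z up along its axis. Stands upright on the open worktop to the right of the board at the start.
There are look-alikes about, which are no part of the job. Leave any green look-alike of the flask alone. Of the things that look like the vial, take the one that is farthest from the robot's base at the start.

How it is judged:
At the end, for the whole second after the job is handed in: Dishes stacked on the front middle circle (10 mm), flask on the circle behind, dye bottle on the end circle before the timer, vial on that before the beaker; each within 12 mm of its centre along either board axis, resting on the board (4 mm), upright (0.1 rad), still (0.02 m/s) ((((x of dish_a in the frame of board between -0.067 and -0.043 m and y of dish_a in the frame of board between -0.012 and 0.012 m and z of dish_a in the frame of board between 0.004 and 0.012 m) and (x of dish_b in the frame of dish_a between -0.01 and 0.01 m and y of dish_b in the frame of dish_a between -0.01 and 0.01 m and z of dish_b in the frame of dish_a between 0.011 and 0.019 m)) or ((x of dish_b in the frame of board between -0.067 and -0.043 m and y of dish_b in the frame of board between -0.012 and 0.012 m and z of dish_b in the frame of board between 0.004 and 0.012 m) and (x of dish_a in the frame of dish_b between -0.01 and 0.01 m and y of dish_a in the frame of dish_b between -0.01 and 0.01 m and z of dish_a in the frame of dish_b between 0.011 and 0.019 m))) and ((y of timer in the frame of board above 0 m and (x of dye_bottle in the frame of board between -0.067 and -0.043 m and y of dye_bottle in the frame of board between 0.098 and 0.122 m and z of dye_bottle in the frame of board between 0.004 and 0.012 m) and (x of vial in the frame of board between -0.067 and -0.043 m and y of vial in the frame of board between -0.122 and -0.098 m and z of vial in the frame of board between 0.004 and 0.012 m)) or (y of timer in the frame of board below 0 m and (x of dye_bottle in the frame of board between -0.067 and -0.043 m and y of dye_bottle in the frame of board between -0.122 and -0.098 m and z of dye_bottle in the frame of board between 0.004 and 0.012 m) and (x of vial in the frame of board between -0.067 and -0.043 m and y of vial in the frame of board between 0.098 and 0.122 m and z of vial in the frame of board between 0.004 and 0.012 m))) and x of flask in the frame of board between 0.043 and 0.067 m and y of flask in the frame of board between -0.012 and 0.012 m and z of flask in the frame of board between 0.004 and 0.012 m and angle between each of dish_a, dish_b, flask, dye_bottle, vial's own z axis and vertical below 0.1 rad and linear speed of each of dish_a, dish_b, flask, dye_bottle, vial below 0.02 m/s); the robot touches nothing.
It fails at once if the timer was moved by more than 20 mm (distance of timer from where it was at the start of the episode above 0.02 m).
It fails at once if the beaker of cotton was moved by more than 20 mm (distance of cotton_beaker from where it was at the start of the episode above 0.02 m).
It fails at once if something was tipped over (more than 0.7 rad) (angle between any of dish_a, dish_b, flask, dye_bottle, vial, cotton_beaker's own z axis and vertical above 0.7 rad).
It also fails if it takes over 141 s, if anything falls off the work surface, if the arm or the gripper's body presses on something with over 40 N, if the wrist force passes 120 N, or if a joint passes its speed limit or range.

### The arm

A 7-joint arm with a two-finger parallel gripper is mounted at the origin on a cart in front of the work surface, level with it; the furniture and walls round the work are solid. World frame = base frame: x ahead of the robot, y to its left, z up, the work surface at z = 0. Lengths are in m, angles in rad, forces in N, time in s.
With the tool pointing down it reaches from about 0.425 to 0.875 m from the base axis. Payload 9.9 kg.
Tool frame: the origin (TCP) lies on the front face of the gripper's body, between the roots of the fingers; the fingertips stand 73 mm ahead of it and the grasp point (between the pads) lies 54 mm ahead of it; z points along the fingers, y is the line along which they close (so a half turn about z gives the same grasp; the last joint's range is limited). The gripper opens to 85 mm and grips with 20 to 120 N. Pads are 22 mm wide; open, the fingers measure 114 mm over their backs; the gripper's body (76 mm by 85 mm) begins 54 mm behind the grasp point. The pads swing forward as they close: fully open they stand 13 mm farther back than shut.
Start: joints at [-0.084, 0.576, 0.025, 1.437, -0.015, 1.129, -0.057], TCP at [0.675, 0, 0.304] pointing down, gripper open.
Joint ranges: [-2.76, 2.76], [-0.34, 2.15], [-1.52, 1.57], [0.19, 2.46], [-1.09, 4.23], [0.17, 1.99], [-2.82, 2.82]. Speed limits (rad/s): [2.22, 2.22, 3.01, 3.01, 3.14, 3.14, 3.14].

### API

Orientations are given as a unit quaternion [w, x, y, z].
In Python, from rig import r, optics gives the robot as it stands.
- The arm moves only by the tool play_rows, never from a script. Its argument "targets" is a list of rows, each a list of 7 numbers: the shift along the tool's x, y, z in cm, then the turn, a rotation vector about the tool's x, y, z in degrees, then the opening, from 0 (shut) to 1 (fully open). A call has 1 to 20 rows; each row is the pose to reach, as a shift and turn from the pose commanded when the call began, along the tool's axes at that moment; what a row does not reach only later rows make up. A row lasts 1/8 s, in which the tool goes at most 62.5 mm and 10.7 degrees, less where a joint would pass 70% of its speed; a pose out of reach is approached as far as the arm can. A call with a gripper value outside its range is refused whole. The fingers move at their own pace and stop on an object; "force" is the grip in N (left out, the last holds). Time passes only in rows, so rows that repeat a pose let the fingers close. It gives the time, the measured TCP pose, the force, the opening and the grip force at its end, in the units of the state.
- r.get_obs(): the state, without advancing time (a new reading comes with each control period).
- optics.camera(name): name is "scene" or "side" or "wrist"; returns the picture (384x512x3 uint8, red, green, blue); there is no depth.
- optics.camera_model(name): a dict with "mtx" (3x3 intrinsics, pixels), "world_from_camera" (4x4, takes a point from camera to world coordinates). Camera axes: x right, y down, z forward; pixel columns grow to the right and rows downward; lengths in m; the calibration is good to about 2 mm. A picture is of the moment at which its call begins: read the wrist's pose just before it. camera_model takes no time and is no camera call; for the wrist camera it gives the pose at the moment of the call.
- r.hand_in(): hands the job in; it is judged then, once.
The state is a dict: "time_s": time; "joints": joint angles; "joint_vel": joint speeds; "tau": joint torques, N m; "tcp_pos": TCP position; "orientation": TCP orientation; "ft_force": force on the tool from outside, world axes, zero at the start; "wrist_torque": the same for the moment, N m; "width": opening from 0.0 (shut) to 1.0 (fully open); "grip_force": force on a finger pad.
Only numpy, scipy, OpenCV 4.12 (cv2) and the standard library are available. Lean on these libraries where they do the work, as an engineer would, in place of code of your own. Each camera call takes 0.05 s, during which the arm holds its last target. There are 200 camera calls.

## Working session

There is one attempt and no reset: what is moved stays moved. The work goes in short steps, Python scripts to look and compute and a tool call to move; the robot and the scene stay as the last step left them, time stands still between calls to the robot, and variables do not carry over. Pictures are saved under pics/ and viewed, at most 14 in all, crops included, and the job is handed in when it is done.

Besides the shell and the picture viewer there is one more tool, called by a JSON object that holds its "op" and its "data". play_rows: Moves the arm, as the interface text tells. Its arguments: {"type":"object","properties":{"targets":{"type":"array"},"force":{"type":"number"}},"required":["targets"]}

```bash
mkdir -p pics; ls
python3 - <<'E'
from rig import r, optics
import cv2, numpy as np
o=r.get_obs(); print(o)
for n in ("scene","side","wrist"):
    im=optics.camera(n); cv2.imwrite(f"pics/{n}0.png",im[:,:,::-1])
    m=optics.camera_model(n); print(n,np.round(m["mtx"],1).tolist(),np.round(m["world_from_camera"],3).tolist())
E
```

```text
pics
{'time_s': 0.0, 'joints': array([-0.08377816,  0.57650534,  0.02482417,  1.43793586, -0.01497754,
        1.12903376, -0.05648448]), 'joint_vel': array([-5.63044262e-04, -5.33810798e-04,  3.84159856e-04,  1.90767664e-03,
        1.75646884e-04, -2.30619207e-05,  8.13413134e-04]), 'tau': array([ 1.10782021e-03, -7.65753937e+01,  2.25157209e+00, -2.85965914e+01,
        1.54639565e-02,  1.25475466e-02,  7.09064329e-05]), 'tcp_pos': array([6.74643603e-01, 6.44026553e-07, 3.03050303e-01]), 'orientation': array([-5.64756540e-04,  7.07087527e-01,  7.07125525e-01, -6.33920645e-04]), 'ft_force': array([0.16460556, 0.8358827 , 0.16252466]), 'wrist_torque': array([ 0.09847592, -0.08373057,  0.00357732]), 'grip_force': 0.0, 'width': 1.0029727472035774}
scene [[364.1, 0.0, 254.1], [0.0, 364.1, 193.8], [0.0, 0.0, 1.0]] [[0.878, 0.327, -0.349, 0.927], [0.478, -0.629, 0.613, -0.728], [-0.019, -0.706, -0.708, 0.872], [0.0, 0.0, 0.0, 1.0]]
side [[388.1, 0.0, 252.5], [0.0, 388.1, 198.4], [0.0, 0.0, 1.0]] [[0.918, -0.2, 0.343, 0.171], [-0.396, -0.429, 0.812, -0.931], [-0.015, -0.881, -0.473, 0.568], [0.0, 0.0, 0.0, 1.0]]
wrist [[324.4, 0.0, 250.4], [0.0, 324.4, 189.3], [0.0, 0.0, 1.0]] [[1.0, -0.0, -0.0, 0.675], [-0.0, -0.961, -0.277, 0.071], [-0.0, 0.277, -0.961, 0.373], [0.0, 0.0, 0.0, 1.0]]
```

View pics/scene0.png

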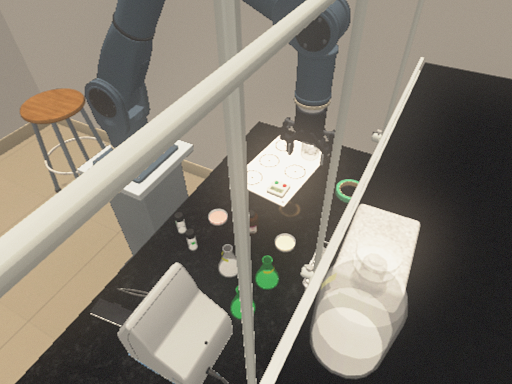

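View pics/side0.png

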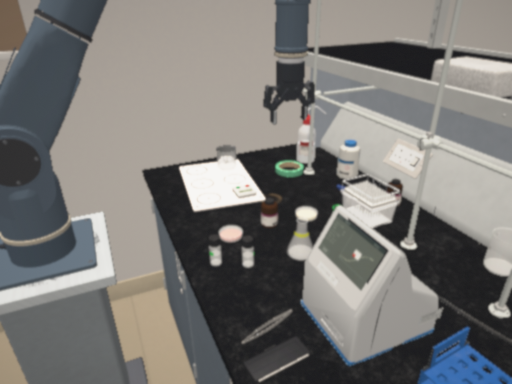

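View pics/wrist0.png

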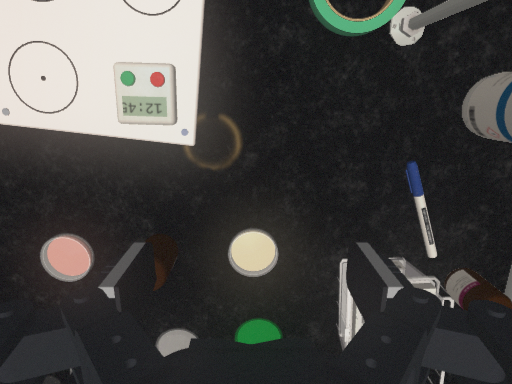

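```bash
cat > h.py <<'E'
from rig import r, optics
import cv2, numpy as np
def ray(m,p):
    T=np.array(m["world_from_camera"]); d=T[:3,:3]@np.linalg.inv(m["mtx"])@[p[0],p[1],1]; return T[:3,3],d
def onz(m,p,z):
    c,d=ray(m,p); return c+d*(z-c[2])/d[2]
def tri(*mp):  # least-squares point across (model,pixel) pairs
    A=0;b=0
    for m,p in mp:
        c,d=ray(m,p); d=d/np.linalg.norm(d); P=np.eye(3)-np.outer(d,d); A=A+P; b=b+P@c
    return np.linalg.solve(A,b)
def snap(n,tag):
    r.get_obs(); m=optics.camera_model(n); im=optics.camera(n)[:,:,::-1].copy()
    cv2.imwrite(f"pics/{tag}.png",im); return m,im
E
python3 - <<'E'
from h import *
np.set_printoptions(precision=3,suppress=True)
w=optics.camera_model("wrist");s=optics.camera_model("side");c=optics.camera_model("scene")
for n,p,z in [("dotfr",(43,78),.008),("corner",(195,143),.008),("cornerL",(0,122),.008),("timer",(145,93),.02),("pink",(68,257),.015),("cream",(253,253),.015),("green",(258,340),.05),("flask",(178,345),.09)]: print(n,onz(w,p,z))
for n,p,z in [("vialL cap",(215,238),.074),("vialR cap",(247,239),.074),("bottle cap",(269,197),.078),("flask",(306,213),.094),("flask base",(299,255),0.),("beaker",(226,149),.078),("post",(310,172),0),("machine",(303,297),0)]: print(n,onz(s,p,z))
for n,p,z in [("vialL",(181,216),.074),("vialR",(192,232),.074),("green1",(267,260),.09),("green2",(242,290),.09),("flask",(229,248),.094),("machine corner",(170,268),.15)]: print(n,onz(c,p,z))
E
```

```text
dotfr [0.454 0.089 0.008]
corner [0.613 0.02  0.008]
cornerL [0.399 0.043 0.008]
timer [0.565 0.074 0.02 ]
pink [ 0.452 -0.118  0.015]
cream [ 0.678 -0.113  0.015]
green [ 0.684 -0.21   0.05 ]
flask [ 0.599 -0.182  0.09 ]
vialL cap [ 0.377 -0.221  0.074]
vialR cap [ 0.441 -0.255  0.074]
bottle cap [ 0.569 -0.101  0.078]
flask [ 0.602 -0.24   0.094]
flask base [ 0.57 -0.27  0.  ]
beaker [0.587 0.286 0.078]
post [0.844 0.139 0.   ]
machine [ 0.506 -0.402  0.   ]
vialL [ 0.388 -0.217  0.074]
vialR [ 0.452 -0.251  0.074]
green1 [ 0.686 -0.247  0.09 ]
green2 [ 0.672 -0.351  0.09 ]
flask [ 0.582 -0.262  0.094]
machine corner [ 0.514 -0.409  0.15 ]
```

{"op": "play_rows", "data": {"targets": [[10,-6,-9,0,0,0,1],[25,-15.5,-9,0,0,0,1],[25,-15.5,-9,0,0,0,1],[25,-15.5,-9,0,0,0,1],[25,-15.5,-9,0,0,0,1],[25,-15.5,-9,0,0,0,1],[25,-15.5,-9,0,0,0,1],[25,-15.5,-9,0,0,0,1],[25,-15.5,-9,0,0,0,1]]}}

```text
time_s: 1.27
tcp_pos: [0.5207, 0.2488, 0.3935]
orientation: [0.0, 0.708, 0.706, -0.0]
ft_force: [0.8, 0.0, -0.4]
width: 0.998
grip_force: 0.0
```

Run:
```python
from h import *
m,im=snap("wrist","w1"); import pickle; pickle.dump(m,open("w1.pkl","wb")); o=r.get_obs(); print(o["tcp_pos"],o["time_s"],o["joint_vel"].max())
```

```text
[0.52054846 0.24899182 0.39359676] 1.325 0.00065091119016412
```

View pics/w1.png

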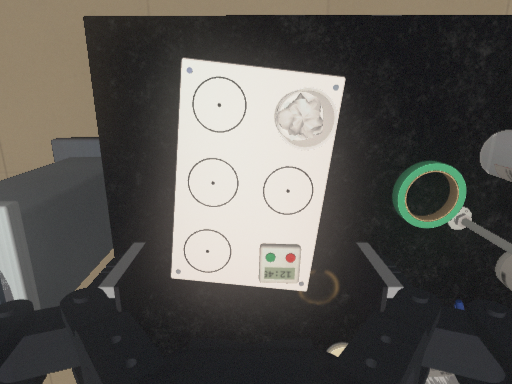

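{"op": "play_rows", "data": {"targets": [[-6,0,0,0,0,0,1],[-12,0,0,0,0,0,1],[-18,0,0,0,0,0,1],[-24,1,0,0,0,0,1],[-32,2,0,0,0,0,1],[-32,2,0,0,0,0,1],[-32,2,0,0,0,0,1],[-32,2,0,0,0,0,1],[-32,2,0,0,0,0,1],[-32,2,0,0,0,0,1]]}}

```text
time_s: 2.58
tcp_pos: [0.5401, -0.0688, 0.394]
orientation: [-0.0, 0.706, 0.708, 0.0]
ft_force: [-0.3, -0.6, -0.6]
width: 1.003
grip_force: 0.0
```

Run:
```python
from h import *
m,im=snap("wrist","w2"); import pickle; pickle.dump(m,open("w2.pkl","wb")); o=r.get_obs(); print(o["tcp_pos"],o["time_s"],o["joint_vel"].max())
```

```text
[ 0.54004688 -0.06908264  0.39395461] 2.625 0.007421022774604907
```

{"op": "play_rows", "data": {"targets": [[-6,0,0,0,0,0,1],[-12,0,0,0,0,0,1],[-12,0,0,0,0,0,1],[-12,0,0,0,0,0,1],[-12,0,0,0,0,0,1],[-12,0,0,0,0,0,1]]}}

```text
time_s: 3.38
tcp_pos: [0.5403, -0.1887, 0.394]
orientation: [-0.0, 0.706, 0.708, 0.0]
ft_force: [-0.3, -0.2, 0.2]
width: 1.001
grip_force: 0.0
```

Run:
```python
from h import *
m,im=snap("wrist","w3"); import pickle; pickle.dump(m,open("w3.pkl","wb")); o=r.get_obs(); print(o["tcp_pos"],o["time_s"],o["joint_vel"].max())
a=cv2.imread("pics/w2.png"); cv2.imwrite("pics/w23.png",cv2.resize(np.vstack([a,im]),(440,600)) if 0 else np.hstack([cv2.resize(a,(400,300)),cv2.resize(im,(400,300))]))
```

```text
[ 0.54020781 -0.18898674  0.39398726] 3.425 0.003822912337849274
```

View pics/w23.png

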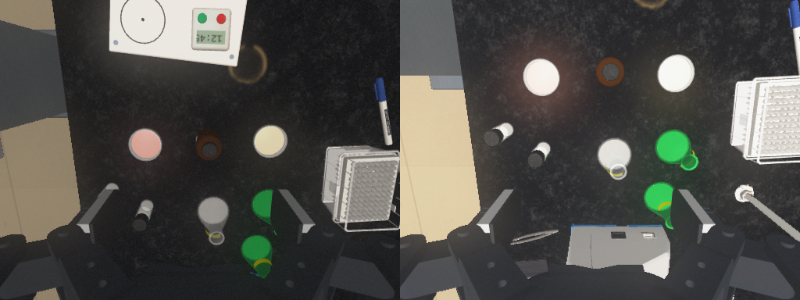

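Run:
```python
from h import *
o=[]
for n,(x,y) in (("w2",(140,155)),("w3",(100,60))):
    c=cv2.imread(f"pics/{n}.png")[y:y+180,x:x+200]
    c=(255*(c/255.)**.5).astype(np.uint8)
    c=cv2.resize(c,None,fx=2,fy=2,interpolation=cv2.INTER_CUBIC)
    for k in range(0,200,20):
        cv2.putText(c,str(x+k),(2*k,8),0,.3,(0,255,255),1); cv2.line(c,(2*k,10),(2*k,14),(0,255,255),1)
        if k<180: cv2.putText(c,str(y+k),(0,2*k+4),0,.3,(0,255,255),1)
    o.append(c)
cv2.imwrite("pics/z1.png",np.hstack(o))
```

```text
(no output)
```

View pics/z1.png

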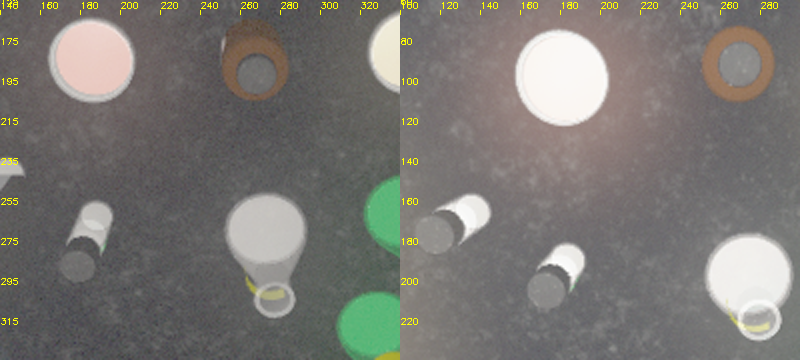

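Run:
```python
from h import *
import pickle
np.set_printoptions(precision=4,suppress=True)
M={k:pickle.load(open(k+".pkl","rb")) for k in("w1","w2","w3")}
I={k:cv2.imread(f"pics/{k}.png") for k in M}
# dishes: bright blobs on dark
def blob(k,x,y,w=34):
    g=cv2.GaussianBlur(I[k],(3,3),0).max(2); b=(g>110).astype(np.uint8)
    n,l,st,c=cv2.connectedComponentsWithStats(b); i=l[y,x]
    cs=cv2.findContours((l==i).astype(np.uint8),0,1)[0]; e=cv2.fitEllipse(max(cs,key=len)); return e[0],st[i][4],e[1]
P={"bottle cap":((268,191.5),(270,92.5)),"vial":((178.5,288),(173.5,205.5)),"flask":((277,304.5),(279.5,220))}
for n,(a,b) in {"pink":((186,185),(181,98)),"cream":((345,180),(345,93))}.items():
    A=blob("w2",*a);B=blob("w3",*b);print(n,A,B);P[n]=(A[0],B[0])
for n,z in zip(P,(.078,.074,.094,.012,.012)):
    a,b=P[n]; print(n,tri((M["w2"],a),(M["w3"],b)),onz(M["w2"],a,z)[:2],onz(M["w3"],b,z)[:2])
# board dots
g=cv2.cvtColor(I["w1"],6)
dots=[]
for x,y in((219,105),(213,183),(208,251),(288,191)):
    p=255.-g[y-5:y+6,x-5:x+6]; p=np.clip(p-p.min()-60,0,None); yy,xx=np.mgrid[-5:6,-5:6]
    dots.append((x+(p*xx).sum()/p.sum(),y+(p*yy).sum()/p.sum()))
W=np.array([onz(M["w1"],d,.008) for d in dots]); print(np.array(dots)); print(W)
L=np.array([(-.055,.11),(-.055,0),(-.055,-.11),(.055,0)])
lc=L-L.mean(0); wc=W[:,:2]-W[:,:2].mean(0)
yaw=np.arctan2((lc[:,0]*wc[:,1]-lc[:,1]*wc[:,0]).sum(),(lc*wc).sum()); R=np.array([[np.cos(yaw),-np.sin(yaw)],[np.sin(yaw),np.cos(yaw)]])
t=W[:,:2].mean(0)-R@L.mean(0); print("yaw",yaw,"origin",t); print("fit",L@R.T+t, "resid mm",1e3*(W[:,:2]-L@R.T-t))
# height of board: front-right dot in w2 approx
g2=cv2.cvtColor(I["w2"],6); x,y=182,24
p=255.-g2[y-8:y+9,x-8:x+9]; p=np.clip(p-p.min()-60,0,None); yy,xx=np.mgrid[-8:9,-8:9]; d2=(x+(p*xx).sum()/p.sum(),y+(p*yy).sum()/p.sum()); print(d2,"dotFR tri",tri((M["w1"],dots[2]),(M["w2"],d2)))
```

```text
pink ((185.55555725097656, 184.85752868652344), np.int32(1367), (39.857242584228516, 41.8201789855957)) ((180.4826202392578, 98.52953338623047), np.int32(1876), (46.485107421875, 49.535606384277344))
cream ((345.6226806640625, 180.43582153320312), np.int32(1397), (40.1254768371582, 42.517330169677734)) ((352.852294921875, 93.53099060058594), np.int32(1861), (45.701053619384766, 49.953857421875))
bottle cap [ 0.5636 -0.1141  0.0705] [ 0.5629 -0.1119] [ 0.5634 -0.1141]
vial [ 0.4427 -0.2525  0.0717] [ 0.4428 -0.2511] [ 0.4438 -0.2517]
flask [ 0.5768 -0.2638  0.0926] [ 0.5764 -0.2628] [ 0.5768 -0.2633]
pink [ 0.4475 -0.1215  0.0122] [ 0.4475 -0.1215] [ 0.4474 -0.1215]
cream [ 0.6781 -0.1146  0.0119] [ 0.6781 -0.1146] [ 0.678  -0.1146]
[[218.8879 104.6379]
 [212.5571 182.5627]
 [206.9626 250.8235]
 [287.5646 190.5873]]
[[0.4788 0.3079 0.008 ]
 [0.4664 0.1984 0.008 ]
 [0.4539 0.0893 0.008 ]
 [0.5756 0.186  0.008 ]]
yaw -0.11358372851516944 origin [0.521  0.1923]
fit [[0.4788 0.3078]
 [0.4663 0.1985]
 [0.4539 0.0892]
 [0.5756 0.1861]] resid mm [[-0.0346  0.0938]
 [ 0.0131 -0.0986]
 [ 0.0262  0.0681]
 [-0.0047 -0.0632]]
(np.float64(182.33932584269664), np.float64(24.498876404494382)) dotFR tri [0.454  0.0893 0.008 ]
```

{"op": "play_rows", "data": {"targets": [[-3,1.5,5,0,0,0,0.8],[-6,3,10,0,0,0,0.8],[-7.35,3.7,13,0,0,0,0.8],[-7.35,3.7,13,0,0,0,0.8],[-7.35,3.7,15,0,0,0,0.8],[-7.35,3.7,19,0,0,0,0.8],[-7.35,3.7,23,0,0,0,0.8],[-7.35,3.7,25.5,0,0,0,0.8],[-7.35,3.7,25.7,0,0,0,0.8],[-7.35,3.7,25.7,0,0,0,0.8],[-7.35,3.7,25.7,0,0,0,0.2],[-7.35,3.7,25.7,0,0,0,0.2],[-7.35,3.7,25.7,0,0,0,0.2],[-7.35,3.7,25.7,0,0,0,0.2],[-7.35,3.7,25.7,0,0,0,0.2],[-7.35,3.7,25.7,0,0,0,0.2],[-7.35,3.7,25.7,0,0,0,0.2],[-7.35,3.7,25.7,0,0,0,0.2]], "force": 25}}

```text
time_s: 5.68
tcp_pos: [0.5773, -0.2638, 0.1377]
orientation: [0.001, 0.707, 0.707, 0.0]
ft_force: [-0.5, -0.0, 5.9]
width: 0.296
grip_force: 25.2
```

{"op": "play_rows", "data": {"targets": [[0,0,-3,0,0,0,0.2],[0,0,-8,0,0,0,0.2],[0,0,-13,0,0,0,0.2],[3,0,-14,0,0,0,0.2],[8,0,-14,0,0,0,0.2],[13,0,-14,0,0,0,0.2],[18,0,-14,0,0,0,0.2],[23,0,-14,0,0,0,0.2],[28,0,-14,0,0,0,0.2],[33,0,-14,0,0,0,0.2],[38,0,-14,0,0,0,0.2],[42,-0.1,-14,0,0,0,0.2],[45,-0.15,-14,0,0,0,0.2],[45,-0.15,-14,0,0,0,0.2],[45,-0.15,-12,0,0,0,0.2],[45,-0.15,-8,0,0,0,0.2],[45,-0.15,-4,0,0,0,0.2],[45,-0.15,-3,0,0,0,0.2],[45,-0.15,-3,0,0,0,0.2]]}}

```text
time_s: 8.05
tcp_pos: [0.5757, 0.1858, 0.1671]
orientation: [0.0, 0.707, 0.707, -0.0]
ft_force: [-0.0, -0.4, -0.2]
width: 0.299
grip_force: 25.2
```

Run:
```python
from h import *
m,a=snap("side","s1"); m,b=snap("wrist","w4"); o=r.get_obs(); print(o["tcp_pos"],o["ft_force"],o["width"])
cv2.imwrite("pics/c1.png",np.hstack([cv2.resize(a[100:292,130:386],(400,300)),cv2.resize(b,(400,300))]))
```

```text
[0.57638253 0.18634987 0.16840132] [ 0.09042479  1.03037187 -0.40164446] 0.29568291441524003
```

View pics/c1.png

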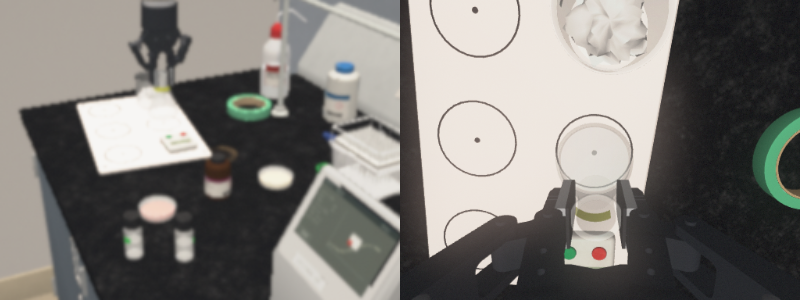

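{"op": "play_rows", "data": {"targets": [[0,0,1,0,0,0,0.2],[0,0,1.8,0,0,0,0.2],[0,0,2.1,0,0,0,0.2],[0,0,2.1,0,0,0,0.2],[0,0,2.1,0,0,0,0.2],[0,0,2.1,0,0,0,0.8],[0,0,2.1,0,0,0,0.8],[0,0,2.1,0,0,0,0.8],[0,0,2.1,0,0,0,0.8],[0,0,0,0,0,0,0.8],[0,0,-5,0,0,0,1],[0,0,-11,0,0,0,1],[-5,-2,-11,0,0,0,1],[-10,-4.2,-11,0,0,0,1],[-15,-6.4,-11,0,0,0,1],[-20,-8.6,-11,0,0,0,1],[-25,-10.8,-11,0,0,0,1],[-30.8,-12.8,-11,0,0,0,1],[-30.8,-12.8,-11,0,0,0,1],[-30.8,-12.8,-11,0,0,0,1]]}}

```text
time_s: 10.65
tcp_pos: [0.4477, -0.1212, 0.277]
orientation: [0.0, 0.707, 0.707, 0.0]
ft_force: [-0.4, 0.2, 0.2]
width: 0.999
grip_force: 0.0
```

{"op": "play_rows", "data": {"targets": [[0,0,5,0,0,0,1],[0,0,10,0,0,0,1],[0,0,15,0,0,0,1],[0,0,18,0,0,0,1],[0,0,19.5,0,0,0,1],[0,0,20.1,0,0,0,1],[0,0,20.1,0,0,0,1],[0,0,20.1,0,0,0,0.6],[0,0,20.1,0,0,0,0.6],[0,0,20.1,0,0,0,0.6],[0,0,20.1,0,0,0,0.6],[0,0,20.1,0,0,0,0.6],[0,0,20.1,0,0,0,0.6],[0,0,20.1,0,0,0,0.6]], "force": 20}}

```text
time_s: 12.4
tcp_pos: [0.448, -0.1214, 0.0768]
orientation: [0.001, 0.707, 0.707, 0.001]
ft_force: [-1.0, 2.1, 5.8]
width: 0.715
grip_force: 20.3
```

{"op": "play_rows", "data": {"targets": [[0,0,-3,0,0,0,0.6],[0,0,-8,0,0,0,0.6],[0,0,-13,0,0,0,0.6],[4,0,-14,0,0,0,0.6],[9,0.5,-14,0,0,0,0.6],[14,1,-14,0,0,0,0.6],[19,1.5,-14,0,0,0,0.6],[24,1.88,-14,0,0,0,0.6],[29,1.88,-14,0,0,0,0.6],[32,1.88,-14,0,0,0,0.6],[32,1.88,-14,0,0,0,0.6],[32,1.88,-11,0,0,0,0.6],[32,1.88,-6,0,0,0,0.6],[32,1.88,-3,0,0,0,0.6],[32,1.88,-1.5,0,0,0,0.6],[32,1.88,-0.85,0,0,0,0.6],[32,1.88,-0.85,0,0,0,0.6],[32,1.88,-0.85,0,0,0,0.6]]}}

```text
time_s: 14.65
tcp_pos: [0.4668, 0.1987, 0.0853]
orientation: [0.0, 0.707, 0.707, 0.001]
ft_force: [0.0, 0.2, -0.3]
width: 0.709
grip_force: 24.3
```

{"op": "play_rows", "data": {"targets": [[0,0,0,0,0,0,1],[0,0,0,0,0,0,1],[0,0,0,0,0,0,1],[0,0,0,0,0,0,1],[0,0,-2,0,0,0,1],[0,0,-7,0,0,0,1],[0,0,-12,0,0,0,1],[0,0,-16,0,0,0,1],[-4,2.7,-16,0,0,0,1],[-8,5.4,-16,0,0,0,1],[-12,8.1,-16,0,0,0,1],[-16,10.8,-16,0,0,0,1],[-20,13.5,-16,0,0,0,1],[-24,16.2,-16,0,0,0,1],[-28,18.9,-16,0,0,0,1],[-31.3,21.2,-16,0,0,0,1],[-31.3,21.2,-16,0,0,0,1],[-31.3,21.2,-16,0,0,0,1]]}}

```text
time_s: 16.9
tcp_pos: [0.6779, -0.1138, 0.2439]
orientation: [-0.001, 0.707, 0.707, -0.0]
ft_force: [0.1, 0.9, 0.2]
width: 1.002
grip_force: 0.0
```

{"op": "play_rows", "data": {"targets": [[0,0,5,0,0,0,1],[0,0,10,0,0,0,1],[0,0,14,0,0,0,1],[0,0,16,0,0,0,1],[0,0,16.8,0,0,0,1],[0,0,16.8,0,0,0,1],[0,0,16.8,0,0,0,0.6],[0,0,16.8,0,0,0,0.6],[0,0,16.8,0,0,0,0.6],[0,0,16.8,0,0,0,0.6],[0,0,16.8,0,0,0,0.6],[0,0,16.8,0,0,0,0.6],[0,0,16.8,0,0,0,0.6]]}}

```text
time_s: 18.52
tcp_pos: [0.679, -0.1147, 0.078]
orientation: [0.001, 0.707, 0.707, 0.001]
ft_force: [-0.8, 0.9, 6.0]
width: 0.711
grip_force: 20.4
```

Run:
```python
from h import *
np.set_printoptions(precision=4,suppress=True)
o=r.get_obs(); print(o["tcp_pos"])
m,a=snap("side","s2"); b=a[130:226,170:298]
for n,p,z in[("dish1",(0,0),0)]:pass
cv2.imwrite("pics/c2.png",cv2.resize(b,(512,384),interpolation=cv2.INTER_CUBIC))
```

```text
[ 0.679  -0.1147  0.078 ]
```

View pics/c2.png

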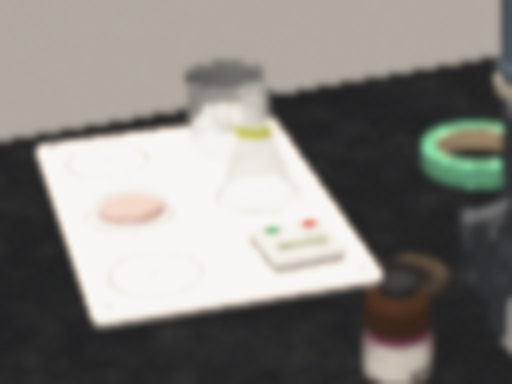

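{"op": "play_rows", "data": {"targets": [[0,0,-3,0,0,0,0.6],[0,0,-8,0,0,0,0.6],[0,0,-13,0,0,0,0.6],[2,-1.4,-16,0,0,0,0.6],[6,-4.1,-16,0,0,0,0.6],[10,-6.8,-16,0,0,0,0.6],[14,-9.5,-16,0,0,0,0.6],[18,-12.2,-16,0,0,0,0.6],[22,-14.9,-16,0,0,0,0.6],[26,-17.6,-16,0,0,0,0.6],[29.5,-20,-16,0,0,0,0.6],[31.3,-21.2,-16,0,0,0,0.6],[31.3,-21.2,-16,0,0,0,0.6],[31.3,-21.2,-13,0,0,0,0.6],[31.3,-21.2,-8,0,0,0,0.6],[31.3,-21.2,-4.5,0,0,0,0.6],[31.3,-21.2,-3,0,0,0,0.6],[31.3,-21.2,-2.4,0,0,0,0.6],[31.3,-21.2,-2.4,0,0,0,0.6],[31.3,-21.2,-2.4,0,0,0,0.6]]}}

```text
time_s: 21.08
tcp_pos: [0.4669, 0.1986, 0.1014]
orientation: [0.0, 0.707, 0.707, 0.001]
ft_force: [-1.0, -0.8, -0.1]
width: 0.708
grip_force: 23.8
```

{"op": "play_rows", "data": {"targets": [[0,0,0,0,0,0,1],[0,0,0,0,0,0,1],[0,0,0,0,0,0,1],[0,0,0,0,0,0,1],[0,0,-2,0,0,0,1],[0,0,-7,0,0,0,1],[0,0,-12,0,0,0,1],[-2,0.6,-15,0,0,0,1],[-7,2.2,-15,0,0,0,1],[-12,3.8,-15,0,0,0,1],[-17,5.4,-15,0,0,0,1],[-22,7,-15,0,0,0,1],[-27,8.5,-15,0,0,0,1],[-31.2,9.7,-15,0,0,0,1],[-31.2,9.7,-15,0,0,0,1],[-31.2,9.7,-15,0,0,0,1]]}}

```text
time_s: 23.08
tcp_pos: [0.563, -0.1129, 0.2501]
orientation: [-0.001, 0.707, 0.707, -0.0]
ft_force: [0.6, 1.1, -0.6]
width: 1.004
grip_force: 0.0
```

{"op": "play_rows", "data": {"targets": [[0,0,3,0,0,0,1],[0,0,7,0,0,0,1],[0,0,11,0,0,0,1],[0,0,14,0,0,0,1],[0,0,15.8,0,0,0,1],[0,0,15.8,0,0,0,1],[0,0,15.8,0,0,0,0.3],[0,0,15.8,0,0,0,0.3],[0,0,15.8,0,0,0,0.3],[0,0,15.8,0,0,0,0.3],[0,0,15.8,0,0,0,0.3],[0,0,15.8,0,0,0,0.3],[0,0,15.8,0,0,0,0.3],[0,0,15.8,0,0,0,0.3]], "force": 30}}

```text
time_s: 24.82
tcp_pos: [0.5637, -0.1134, 0.0934]
orientation: [0.0, 0.707, 0.707, 0.001]
ft_force: [-1.0, 0.5, 6.8]
width: 0.501
grip_force: 30.1
```

{"op": "play_rows", "data": {"targets": [[0,0,-3,0,0,0,0.3],[0,0,-8,0,0,0,0.3],[0,0,-12,0,0,0,0.3],[3,-1.6,-13,0,0,0,0.3],[7,-3.8,-13,0,0,0,0.3],[11,-6,-13,0,0,0,0.3],[15,-8.2,-13,0,0,0,0.3],[18.5,-10,-13,0,0,0,0.3],[20.3,-10.95,-13,0,0,0,0.3],[20.3,-10.95,-13,0,0,0,0.3],[20.3,-10.95,-10,0,0,0,0.3],[20.3,-10.95,-6,0,0,0,0.3],[20.3,-10.95,-3,0,0,0,0.3],[20.3,-10.95,-1.5,0,0,0,0.3],[20.3,-10.95,-0.85,0,0,0,0.3],[20.3,-10.95,-0.85,0,0,0,0.3],[20.3,-10.95,-0.85,0,0,0,0.3]]}}

```text
time_s: 26.95
tcp_pos: [0.4544, 0.0891, 0.1013]
orientation: [0.0, 0.707, 0.707, 0.0]
ft_force: [-0.5, 0.2, -1.6]
width: 0.498
grip_force: 31.3
```

{"op": "play_rows", "data": {"targets": [[0,0,0,0,0,0,0.75],[0,0,0,0,0,0,0.75],[0,0,0,0,0,0,0.75],[0,0,0,0,0,0,0.75],[0,0,-2,0,0,0,0.75],[0,0,-7,0,0,0,0.75],[0,0,-12,0,0,0,0.6],[-2,0,-15,0,0,0,0.6],[-7,-0.2,-15,0,0,0,0.6],[-12,-0.4,-15,0,0,0,0.6],[-17,-0.6,-15,0,0,0,0.6],[-22,-0.8,-15,0,0,0,0.6],[-27,-1,-15,0,0,0,0.6],[-32,-1.1,-15,0,0,0,0.6],[-34.15,-1.1,-15,0,0,0,0.6],[-34.15,-1.1,-15,0,0,0,0.6],[-34.15,-1.1,-15,0,0,0,0.6]]}}

```text
time_s: 29.08
tcp_pos: [0.4428, -0.2509, 0.2507]
orientation: [-0.0, 0.707, 0.707, 0.0]
ft_force: [0.8, 0.2, 0.1]
width: 0.6
grip_force: 0.0
```

Run:
```python
from h import *
o=r.get_obs(); print(o["tcp_pos"],o["width"])
m,a=snap("side","s3"); m,b=snap("wrist","w5")
cv2.imwrite("pics/c3.png",np.hstack([cv2.resize(a[100:292,130:386],(400,300)),cv2.resize(b,(400,300))]))
```

```text
[ 0.44278312 -0.25091515  0.25070018] 0.5999417467435059
```

View pics/c3.png

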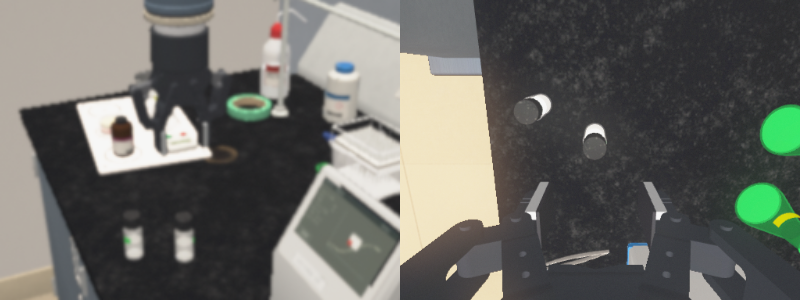

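{"op": "play_rows", "data": {"targets": [[0,0,4,0,0,0,0.6],[0,0,8,0,0,0,0.6],[0,0,12,0,0,0,0.6],[0,0,14.5,0,0,0,0.6],[0,0,16,0,0,0,0.6],[0,0,16,0,0,0,0.6],[0,0,16,0,0,0,0.15],[0,0,16,0,0,0,0.15],[0,0,16,0,0,0,0.15],[0,0,16,0,0,0,0.15],[0,0,16,0,0,0,0.15],[0,0,16,0,0,0,0.15],[0,0,16,0,0,0,0.15]], "force": 25}}

```text
time_s: 30.8
tcp_pos: [0.4433, -0.2522, 0.0919]
orientation: [0.001, 0.707, 0.707, 0.0]
ft_force: [-0.9, 0.2, 7.7]
width: 0.305
grip_force: 27.3
```

{"op": "play_rows", "data": {"targets": [[0,0,-3,0,0,0,0.15],[0,0,-8,0,0,0,0.15],[0,0,-13,0,0,0,0.15],[3,0.5,-14,0,0,0,0.15],[8,1.2,-14,0,0,0,0.15],[13,2,-14,0,0,0,0.15],[18,2.8,-14,0,0,0,0.15],[23,3.6,-14,0,0,0,0.15],[28,3.6,-14,0,0,0,0.15],[33,3.6,-14,0,0,0,0.15],[38,3.6,-14,0,0,0,0.15],[43,3.6,-14,0,0,0,0.15],[48,3.6,-14,0,0,0,0.15],[52,3.6,-14,0,0,0,0.15],[55,3.6,-14,0,0,0,0.15],[56,3.6,-14,0,0,0,0.15],[56,3.6,-14,0,0,0,0.15]]}}

```text
time_s: 32.92
tcp_pos: [0.4787, 0.3077, 0.2309]
orientation: [0.0, 0.707, 0.707, -0.0]
ft_force: [-0.3, 0.6, -0.7]
width: 0.306
grip_force: 26.5
```

{"op": "play_rows", "data": {"targets": [[0,0,3,0,0,0,0.15],[0,0,7,0,0,0,0.15],[0,0,11,0,0,0,0.15],[0,0,12.5,0,0,0,0.15],[0,0,13.15,0,0,0,0.15],[0,0,13.15,0,0,0,0.15],[0,0,13.15,0,0,0,0.15],[0,0,13.15,0,0,0,0.6],[0,0,13.15,0,0,0,0.6],[0,0,13.15,0,0,0,0.6],[0,0,13.15,0,0,0,0.6],[0,0,11,0,0,0,0.6],[0,0,6,0,0,0,0.6],[0,0,0,0,0,0,0.6],[-1,2,-5,0,0,0,1],[-3,3.5,-10,0,0,0,1],[-5,4,-16,0,0,0,1],[-5,4,-16,0,0,0,1],[-5,4,-16,0,0,0,1],[-5,4,-16,0,0,0,1]]}}

```text
time_s: 35.42
tcp_pos: [0.518, 0.2585, 0.3893]
orientation: [-0.0, 0.707, 0.707, -0.001]
ft_force: [-0.1, -0.1, -0.3]
width: 1.005
grip_force: 0.0
```

Run:
```python
from h import *
import pickle
o=r.get_obs(); print(o["tcp_pos"],o["time_s"])
m,b=snap("wrist","w6"); pickle.dump(m,open("w6.pkl","wb"))
cv2.imwrite("pics/c4.png",cv2.resize(b,(768,576),interpolation=cv2.INTER_CUBIC))
```

```text
[0.51802492 0.25852913 0.38927397] 35.425
```

View pics/c4.png

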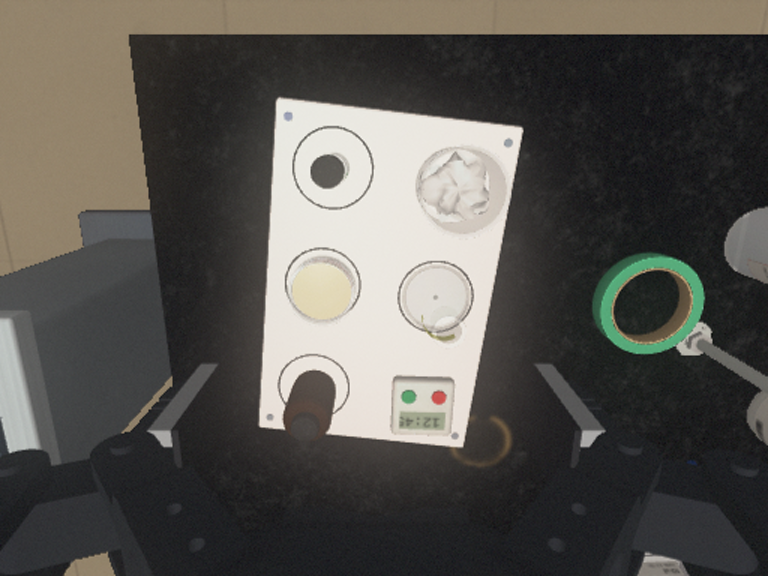

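Run:
```python
from h import *
import pickle
m=pickle.load(open("w6.pkl","rb")); yaw=-.1136; R=np.array([[np.cos(yaw),-np.sin(yaw)],[np.sin(yaw),np.cos(yaw)]]); t=np.array([.521,.1923])
for n,p,z in[("vial",(327,171),.082),("cream",(322,291),.036),("flask mouth",(446,330),.102),("flask base",(435,296),.012),("bottle",(305,430),.083)]:
    w=onz(m,np.array(p)/1.5,z)[:2]; print(n,1e3*(R.T@(w-t)).round(4))
```

```text
vial [-52.6 111.6]
cream [-52.2   2. ]
flask mouth [52.6  2.2]
flask base [54.4  1.9]
bottle [ -52.5 -112.5]
```

```bash
python3 -c "
from rig import r
print(r.hand_in())"
```

```text
the job is handed in; nothing more can be done
None
```

The board is laid out and handed in at about 35 s. The final wrist view puts the vial, top dish, flask and dye bottle within about 3 mm of their marks (limit 12 mm), and the timer and cotton beaker look to be where they stood. The dish stacking rests on the commanded positions, as I did not measure it again, and the hand-in returned no verdict.

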